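# Draw the spring tester out to its mark and hold it

### The arm

A 7-joint arm with a two-finger parallel gripper is mounted at the origin on a cart in front of the work surface, level with it; the furniture and walls round the work are solid. World frame = base frame: x ahead of the robot, y to its left, z up, the work surface at z = 0. Lengths are in m, angles in rad, forces in N, time in s.
With the tool pointing down it reaches from about 0.4 to 0.875 m from the base axis. Payload 19.3 kg.
Tool frame: the origin (TCP) lies at the very end of the fingers, on their centre line; the grasp point (between the pads) lies 19 mm behind it; z points along the fingers, y is the line along which they close (so a half turn about z gives the same grasp; the last joint's range is limited). The gripper opens to 85 mm and grips with 20 to 120 N. Pads are 22 mm wide; open, the fingers measure 114 mm over their backs; the gripper's body (76 mm by 85 mm) begins 54 mm behind the grasp point. The pads swing forward as they close: fully open they stand 13 mm farther back than shut.
Start: joints at [1.183, 0.521, -0.036, 1.599, 0.021, 1.021, -0.113], TCP at [0.195, -0.594, 0.231] pointing down, gripper open.
Joint ranges: [-2.91, 2.91], [-0.3, 2.13], [-1.5, 1.42], [0.17, 2.43], [-1.26, 4.41], [0.16, 1.93], [-2.52, 2.52]. Speed limits (rad/s): [1.89, 1.89, 2.39, 2.39, 3.01, 3.01, 3.01].

### API

Orientations are given as [roll, pitch, yaw] about the fixed x, y, z axes, in that order (R = Rz(yaw) Ry(pitch) Rx(roll)).
In Python, from workcell import monitor, optics, job_done gives the robot as it stands.
- The arm moves only by the shell command python3 -m handwheel 'ROWS' [FORCE]. ROWS is JSON, a list of rows, each an object of numbers: "dx", "dy", "dz": the shift along the tool's x, y, z in cm; "wx", "wy", "wz": the turn, a rotation vector about the tool's x, y, z in rad; "claw": the opening in per cent of the stroke, from 0 (shut) to 100 (fully open). A call has 1 to 8 rows; each row shifts and turns the commanded pose from where the row before left it, along the tool's axes as they then stand; what a row does not reach is not made up. A row lasts 1/8 s, in which the tool goes at most 62.5 mm and 10.7 degrees, less where a joint would pass 70% of its speed; a pose out of reach is approached as far as the arm can. A call with a gripper value outside its range is refused whole. The fingers move at their own pace and stop on an object; FORCE is the grip in N (left out, the last holds). Time passes only in rows, so rows that do not move let the fingers close. It gives the time, the measured TCP pose, the force, the opening and the grip force at its end, in the units of the state.
- monitor.observe(): the state, without advancing time (a new reading comes with each control period).
- optics.grab_frame(name): name is "side" or "top"; returns a dict with "frame" (384x512x3 uint8, blue, green, red), "fovy" (degrees; the focal length in pixels is half the picture's height over the tangent of half this angle, whatever the lens; pixels are square), "cx", "cy" (the principal point, pixels), "k1" (the pictures are not rectified: a ray, as slopes to the right and down, at radius r is drawn at 1 + k1 r^2 times it, then the intrinsics apply), "R" (3x3) and "t" (3): a world point X has camera coordinates R X + t. Camera axes: x right, y down, z forward; pixel columns grow to the right and rows downward; lengths in m; the calibration is good to about 2 mm. A picture is of the moment at which its call begins. There is no depth.
- job_done(): hands the job in; it is judged then, once.
Trained networks look in the newest picture that a camera, given by its name, has taken for a name from the list of things; names that differ only in an ending like _2 or _b are one class to them, and where a whole thing is asked for, a point or a joint stands for the part that bears it (a point fixed in the world has none). Each returns a list of dicts, best first, with "p" (0 to 1); they miss things now and then, are a little off and sometimes report something else, mostly with a low value. They report only what shows in the picture. A call takes as long as a camera call.
- optics.masks_of(name, camera): "region" (384x512 bool, what is visible of it) and "rect" ([left, top, width, height] in pixels, round what is visible of it).
The state is a dict: "clock": time; "qpos": joint angles; "qd": joint speeds; "joint_efforts": joint torques, N m; "position": TCP position; "tool_rot": TCP orientation; "force": force on the tool from outside, world axes, zero at the start; "moment": the same for the moment, N m; "grip_width": finger opening in m; "finger_force": force on a finger pad.
Only numpy, scipy, OpenCV 4.12 (cv2) and the standard library are available. Lean on these libraries where they do the work, as an engineer would, in place of code of your own. Each camera call takes 0.05 s, during which the arm holds its last target. There are 200 camera calls.

### The job

On the small spring pull tester, first free the draw slide by turning the clamp knob on the spring housing anticlockwise (seen from above), by about a quarter turn, to its stop. Then take the slide's upright grip and pull the slide out against its spring until its pointer stands level with the tip of the mark flag on the scale rail, and keep it there: the program finishes while the gripper is still holding the slide at the mark. Do not shift the flag, leave the knob turned free, and leave the other things on the bench where they are.

Things in the scene. Friction and masses are not known exactly. Their poses are not given: they have to be found in the camera images.
- tester: Spring pull tester bolted to the bench: grey bed, mm x -130..130, y -85..55, 12 high. Origin on the bench; x along the slide toward the spring housing, y left, z up; the slide pulls toward -x. Aluminium housing with clamp knob at x 47..123, y -37..37, top z 55; end block x -128..-114, top z 48; scale rail on the right, y -80..-68, top z 34, carries the mark flag.
- clamp_knob (a joint): Turn of the clamp knob in rad, growing anticlockwise seen from above: 0 clamped (bar grip along the tester's x), stop at 1.5 free. Starts at 0.1 to 0.35. Up to about 1.1 the slide is locked (1 to 2 mm play); from 1.2 it is free. Stays where it is left; friction about 0.08 N m.
- knob_grip (a point): Centre of the knob's bar grip on the turning axis, 93 mm above the bench, at x 85, y 0 of the tester. The bar is black, 48 mm long, 14 mm thick, from z 71 to z 101. The point's x axis runs along the bar and turns with it.
- draw_slide: Spring-return slide: steel carriage 50 x 68 x 30 mm on two guide rods (top at z 50) with an upright black grip. Its frame is the tester's when home and shifts along the tester's -x when pulled, at most 85 mm. About 0.35 kg; the spring pulls it home with about 3.5 N at home, 0.7 N more per 10 mm; let go, it runs home.
- handle_grip (a point): Point to grip in the upright black grip of the slide, 95 mm above the bench; the grip plate is 14 mm thick (along the tester's x), 50 mm wide (along y), top at z 107, free from z 54 up. At home it stands at x -14, y 0 of the tester.
- pointer_tip (a point): Tip of the slim pointer (3 mm wide) that sticks out of the slide's right side, 42 mm above the bench, at x 0, y -56 of the slide.
- flag_tip (a point): Tip of the mark flag, a dark rider 16 x 18 mm with a round screw on top, clamped on the scale rail; its 3 mm wide tip points left at the slide's pointer, 42 mm above the bench, at y -58, x -35 to -65 of the tester. The slide is at the mark when pointer tip and flag tip have the same x in the tester's frame.
- hex_key: Black hex key, 83 mm long, 4 mm thick, lying beside the tester's left edge; to be left alone.
- weight_200: Brass check weight, 25 mm across, 40 mm high, standing beside the right back corner of the tester; to be left alone.

How it is judged:
By the outcome, as a careful person would: the job done as asked, in the order asked, and still so for the second after the job is handed in, while the arm keeps its last pose, push and grip.
It also fails if it takes over 48 s, if anything falls off the work surface, if the arm or the gripper's body presses on something with over 40 N, if the wrist force passes 120 N, or if a joint passes its speed limit or range.

## Working session

There is one attempt and no reset: what is moved stays moved. The work goes in short steps, Python scripts to look and compute and a shell command to move; the robot and the scene stay as the last step left them, time stands still between calls to the robot, and variables do not carry over. Pictures are saved under pics/ and viewed, at most 10 in all, crops included, and the job is handed in when it is done.

```bash
mkdir -p pics; cat > h.py <<'E'
import numpy as np, cv2
from workcell import monitor, optics, job_done
def cam(n):
    return optics.grab_frame(n)
def proj(c,X):
    X=np.atleast_2d(X); p=X@np.array(c['R']).T+np.array(c['t']); s=p[:,:2]/p[:,2:]
    f=192/np.tan(np.radians(c['fovy'])/2); r2=(s**2).sum(1,keepdims=True)
    return f*s*(1+c['k1']*r2)+[c['cx'],c['cy']]
def ray(c,uv,z):
    f=192/np.tan(np.radians(c['fovy'])/2); d=(np.array(uv,float)-[c['cx'],c['cy']])/f; s=d.copy()
    for _ in range(30): s=d/(1+c['k1']*(s@s))
    R=np.array(c['R']); o=-R.T@np.array(c['t']); v=R.T@np.array([*s,1.])
    return o+v*(z-o[2])/v[2]
E
python3 - <<'E'
from h import *
s=monitor.observe(); print({k:np.round(v,3).tolist() for k,v in s.items()})
for n in('top','side'):
    c=cam(n); cv2.imwrite(f'pics/{n}0.png',c['frame']); print(n,c['fovy'],c['cx'],c['cy'],c['k1'],np.round(c['R'],3).tolist(),np.round(c['t'],3).tolist())
    for t in ('tester','clamp_knob','handle_grip','draw_slide','flag_tip','pointer_tip','hex_key','weight_200'):
        for m in optics.masks_of(t,n)[:2]:
            v,u=np.nonzero(m['region']); print(t,round(m['p'],2),m['rect'],u.mean().round(1),v.mean().round(1))
E
```

```text
{'clock': 0.0, 'qpos': [1.183, 0.522, -0.036, 1.6, 0.021, 1.021, -0.113], 'qd': [-0.0, 0.002, -0.0, -0.0, -0.002, -0.0, 0.001], 'joint_efforts': [0.002, -92.709, 1.981, -36.994, 0.018, 0.008, 0.0], 'position': [0.195, -0.593, 0.231], 'tool_rot': [-3.14, 0.0, 0.318], 'force': [0.362, -0.031, -0.062], 'moment': [-0.04, 0.051, -0.04], 'finger_force': 0.0, 'grip_width': 0.086}
top 46.57651456311888 259.957382496431 189.09963566904946 -0.07649784518895913 [[-0.011, -1.0, 0.006], [-0.994, 0.011, -0.109], [0.109, -0.007, -0.994]] [-0.157, 0.57, 0.877]
tester 0.8 [248.0, 148.4, 78.3, 132.1] 287.4 213.8
clamp_knob 0.52 [280.8, 151.9, 10.2, 21.0] 286.4 167.0
handle_grip 0.96 [266.8, 189.2, 33.5, 38.1] 282.1 210.6
handle_grip 0.66 [312.7, 237.1, 7.5, 6.4] 315.3 240.1
draw_slide 0.92 [264.4, 189.6, 42.5, 33.5] 281.9 211.1
draw_slide 0.44 [245.4, 145.5, 80.5, 133.4] 287.4 213.9
flag_tip 0.65 [309.7, 237.5, 10.0, 6.1] 315.8 239.9
pointer_tip 0.59 [265.9, 188.6, 36.4, 36.0] 282.0 210.6
hex_key 0.55 [240.7, 172.8, 13.7, 37.0] 250.2 186.3
weight_200 0.66 [331.9, 170.2, 10.6, 6.9] 336.9 174.3
side 46.06838722897838 255.3358709731333 194.85747305378447 -0.13683652892152673 [[0.963, -0.269, -0.017], [-0.155, -0.504, -0.85], [0.22, 0.821, -0.527]] [-0.581, 0.079, 0.91]
tester 0.6 [174.7, 195.4, 146.1, 74.0] 252.7 238.4
clamp_knob 0.96 [273.5, 194.8, 28.8, 28.2] 288.6 207.3
handle_grip 0.98 [234.0, 193.4, 35.2, 57.9] 243.5 228.5
flag_tip 0.71 [230.4, 193.8, 40.5, 58.1] 243.3 228.4
pointer_tip 0.66 [228.4, 196.6, 38.6, 55.9] 242.9 229.0
```

```bash
python3 - <<'E'
import cv2,numpy as np
a=cv2.imread('pics/top0.png')[135:295,225:355]; b=cv2.imread('pics/side0.png')[170:290,160:340]
a=cv2.resize(a,None,fx=3.5,fy=3.5,interpolation=2); cv2.imwrite('pics/c1.png',a)
cv2.imwrite('pics/c2.png',cv2.resize(b,None,fx=4.4,fy=4.4,interpolation=2))
E
```

```text
(no output)
```

View pics/c1.png

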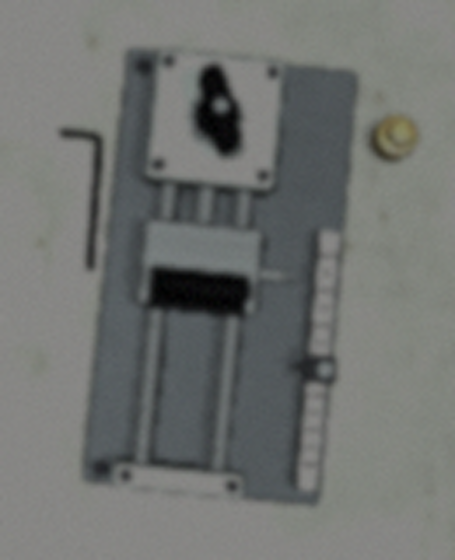

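View pics/c2.png

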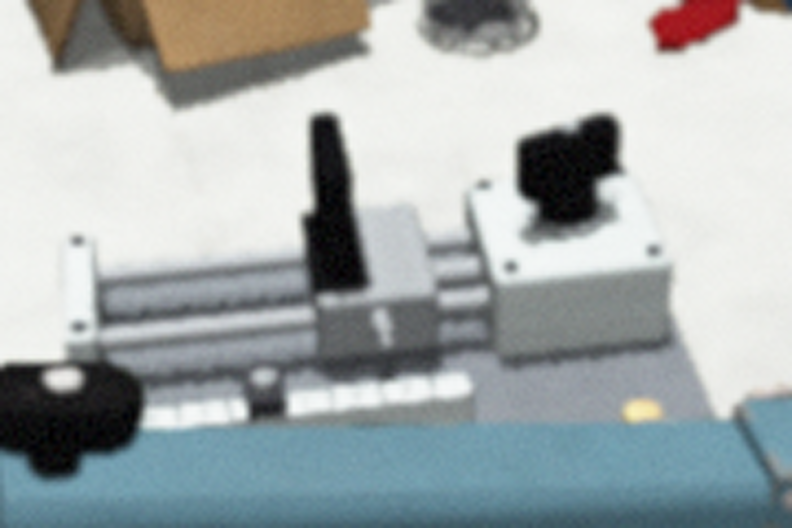

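Top crop (3.5x, offset 225,135): bed corners (128,48), (357,70), (318,503), (82,483). Knob bar is at about (218,108), slightly turned. Flag tip is near (297,367) and pointer tip near (292,277). The side crop shows the flag rider at (265,390) and an upright grip at (325,200).

```bash
cat >> h.py <<'E'
def W(p,P):
    P=np.atleast_2d(P).astype(float)/1000; c,s=np.cos(p[2]),np.sin(p[2])
    return np.c_[p[0]+c*P[:,0]-s*P[:,1],p[1]+s*P[:,0]+c*P[:,1],P[:,2]]
E
python3 - <<'E'
from h import *
from scipy.optimize import least_squares
c=cam('top');d=cam('side')
M=[[130,55,12],[130,-85,12],[-130,-85,12],[-130,55,12],[123,37,55],[123,-37,55],[47,-37,55],[47,37,55]]
U=np.array([[128,48],[357,70],[318,503],[82,483],[153,53],[286,66],[270,190],[148,180]])/3.5+[225-.4,135-.4]
M2=[[47,-37,55],[123,-37,55],[47,37,55],[-14,0,107],[-128,37,48]]
U2=np.array([[500,272],[668,262],[468,186],[322,118],[66,238]])/4.4+[160-.4,170-.4]
def f(p): return np.r_[(proj(c,W(p,M))-U).ravel(),(proj(d,W(p,M2[:4]))-U2[:4]).ravel()]
r=least_squares(f,[.68,-.15,-.09],x_scale=[.1,.1,.1],loss='soft_l1'); p=r.x; print(p.round(4),f(p).reshape(-1,2).round(1).tolist())
np.save('p.npy',p)
for n,P in dict(knob=[85,0,93],handle=[-14,0,95],flag=[-50,-58,42]).items(): print(n,W(p,P).round(4))
def loc(uv,z):
    w=ray(c,uv,z)-[p[0],p[1],0]; cs,sn=np.cos(p[2]),np.sin(p[2]); return (np.array([cs*w[0]+sn*w[1],-sn*w[0]+cs*w[1]])*1000).round(1)
o=np.array([224.6,134.6])
print('flag',loc(np.array([297,367])/3.5+o,.042),'screw',loc(np.array([325,370])/3.5+o,.05),'ptr',loc(np.array([292,277])/3.5+o,.042))
a=loc(np.array([210,70])/3.5+o,.1);b=loc(np.array([231,150])/3.5+o,.1);print('knob ends',a,b,'ang',np.arctan2(*(a-b)[::-1]))
E
```

```text
[ 0.5215 -0.2061 -0.1119] [[-0.7, -0.2], [-0.0, 0.2], [0.3, 1.2], [-0.3, 0.1], [0.8, -1.6], [-0.5, -1.6], [0.7, 0.4], [-1.5, -0.5], [-2.1, 2.3], [1.1, -0.1], [-2.1, -0.9], [0.5, 5.1]]
knob [[ 0.6059 -0.2155  0.093 ]]
handle [[ 0.5076 -0.2045  0.095 ]]
flag [[ 0.4653 -0.2581  0.042 ]]
flag [-50.3 -61.2] screw [-50.5 -76.2] ptr [  0.6 -53.7]
knob ends [104.3   6.9] [61.8 -8.6] ang 0.34971529036650767
```

```bash
python3 -m handwheel '[{"dx":3.2,"dy":-1.44,"claw":55},{"dx":3.2,"dy":-1.44},{"dx":3.2,"dy":-1.44},{"dx":3.2,"dy":-1.44},{"dx":3.2,"dy":-1.44},{"dx":3.2,"dy":-1.44},{"dx":3.2,"dy":-1.44},{"dx":3.2,"dy":-1.44}]' 60; python3 -m handwheel '[{"dx":3.2,"dy":-1.44,"wz":0.02},{"dx":3.2,"dy":-1.44,"wz":0.02},{"dx":3.2,"dy":-1.44,"wz":0.02},{"dx":3.2,"dy":-1.44,"wz":0.02},{"dx":3.2,"dy":-1.44,"wz":0.02},{"dx":3.2,"dy":-1.44,"wz":0.02},{"dx":3.0,"dy":-1.44},{"dx":2.0,"dy":-0.8}]'
cat >> h.py <<'E'
def togo(P,yaw):
    from scipy.spatial.transform import Rotation as R
    s=monitor.observe(); r=R.from_euler('xyz',s['tool_rot'])
    print('pos',np.round(s['position'],4),'rpy',np.round(s['tool_rot'],3),'move cm (tool, before turn)',(r.inv().apply(np.array(P)-s['position'])*100).round(2),'wz',round(s['tool_rot'][2]-yaw,3))
E
python3 - <<'E'
from h import *
p=np.load('p.npy'); togo([.6059,-.2155,.074],p[2]+.3)
for n in('top','side'):
    c=cam(n); cv2.imwrite(f'pics/{n}1.png',c['frame'])
a=cv2.imread('pics/top1.png')[100:300,200:380]; b=cv2.imread('pics/side1.png')[100:300,160:360]
cv2.imwrite('pics/d.png',np.hstack([cv2.resize(a,(400,440)),cv2.resize(b,(400,440))]))
E
```

```text
pos [ 0.1953 -0.5937  0.2313] rpy [-3.142  0.     0.318] move cm (tool, before turn) [ 50.82 -23.1   15.73] wz 0.13schema error: expected keys dx, dy, dz, wx, wy, wz, claw
schema error: expected keys dx, dy, dz, wx, wy, wz, claw
```

View pics/d.png

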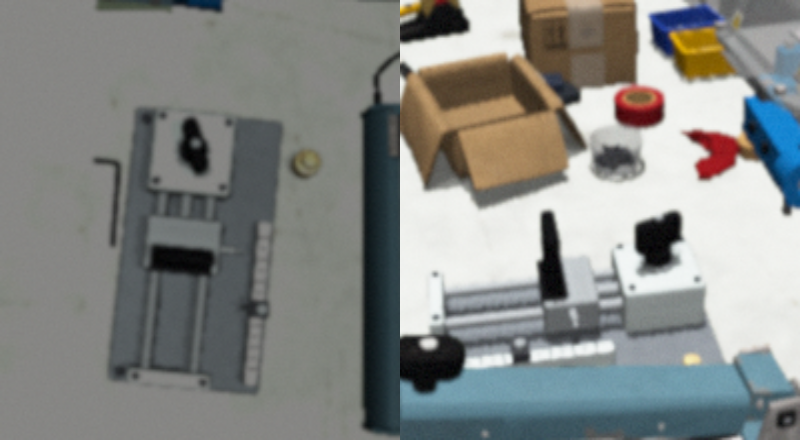

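The rows were refused because every key is required, so the arm has not moved. The picture shows the same scene.

```bash
python3 -m handwheel '[{"dx":3.2,"dy":-1.44,"dz":0,"wx":0,"wy":0,"wz":0,"claw":55},{"dx":3.2,"dy":-1.44,"dz":0,"wx":0,"wy":0,"wz":0,"claw":55},{"dx":3.2,"dy":-1.44,"dz":0,"wx":0,"wy":0,"wz":0,"claw":55},{"dx":3.2,"dy":-1.44,"dz":0,"wx":0,"wy":0,"wz":0,"claw":55},{"dx":3.2,"dy":-1.44,"dz":0,"wx":0,"wy":0,"wz":0,"claw":55},{"dx":3.2,"dy":-1.44,"dz":0,"wx":0,"wy":0,"wz":0,"claw":55},{"dx":3.2,"dy":-1.44,"dz":0,"wx":0,"wy":0,"wz":0,"claw":55},{"dx":3.2,"dy":-1.44,"dz":0,"wx":0,"wy":0,"wz":0,"claw":55}]' 60
python3 -m handwheel '[{"dx":3.2,"dy":-1.44,"dz":0,"wx":0,"wy":0,"wz":0,"claw":55},{"dx":3.2,"dy":-1.44,"dz":0,"wx":0,"wy":0,"wz":0,"claw":55},{"dx":3.2,"dy":-1.44,"dz":0,"wx":0,"wy":0,"wz":0,"claw":55},{"dx":3.2,"dy":-1.44,"dz":0,"wx":0,"wy":0,"wz":0,"claw":55},{"dx":3.2,"dy":-1.44,"dz":0,"wx":0,"wy":0,"wz":0,"claw":55},{"dx":3.2,"dy":-1.44,"dz":0,"wx":0,"wy":0,"wz":0,"claw":55},{"dx":2.5,"dy":-1.2,"dz":0,"wx":0,"wy":0,"wz":0.1,"claw":55},{"dx":0,"dy":0,"dz":0,"wx":0,"wy":0,"wz":0.03,"claw":55}]'
python3 - <<'E'
from h import *
p=np.load('p.npy'); togo([.6059,-.2155,.074],p[2]+.3)
for n in('top','side'):
    c=cam(n); cv2.imwrite(f'pics/{n}1.png',c['frame'])
    print(n,proj(c,[monitor.observe()['position'],[.6059,-.2155,.093]]).round(1).tolist())
a=cv2.imread('pics/top1.png')[120:300,200:380]; b=cv2.imread('pics/side1.png')[100:280,190:370]
cv2.imwrite('pics/d2.png',np.hstack([cv2.resize(a,(400,400)),cv2.resize(b,(400,400))]))
E
```

```text
clock: 2.1
position: [0.4032, -0.4035, 0.2314]
tool_rot: [3.141, -0.0, 0.318]
force: [0.9, 1.2, -0.3]
grip_width: 0.047
finger_force: 0.0
clock: 3.1
position: [0.5792, -0.2409, 0.231]
tool_rot: [-3.141, -0.0, 0.189]
force: [0.1, 0.3, -0.3]
grip_width: 0.0472
finger_force: 0.0
pos [ 0.5792 -0.2409  0.231 ] rpy [-3.141 -0.     0.189] move cm (tool, before turn) [ 3.09 -1.98 15.71] wz 0.001
top [[309.8, 168.6], [287.0, 165.6]]
side [[278.5, 141.3], [287.9, 202.5]]
```

View pics/d2.png

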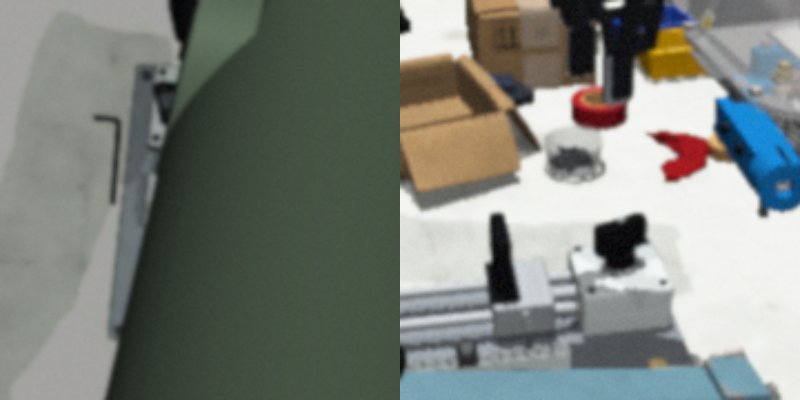

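Top view is blocked by the arm. Side shows the fingertips at about (279,139), matching the projected TCP, and the knob at (288,205). I'm descending onto the bar.

```bash
python3 -m handwheel '[{"dx":1.5,"dy":-1.0,"dz":2,"wx":0,"wy":0,"wz":0,"claw":55},{"dx":1.6,"dy":-1.0,"dz":3,"wx":0,"wy":0,"wz":0,"claw":55},{"dx":0,"dy":0,"dz":3,"wx":0,"wy":0,"wz":0,"claw":55},{"dx":0,"dy":0,"dz":3,"wx":0,"wy":0,"wz":0,"claw":55},{"dx":0,"dy":0,"dz":2.5,"wx":0,"wy":0,"wz":0,"claw":55},{"dx":0,"dy":0,"dz":2.2,"wx":0,"wy":0,"wz":0,"claw":55},{"dx":0,"dy":0,"dz":0,"wx":0,"wy":0,"wz":0,"claw":55},{"dx":0,"dy":0,"dz":0,"wx":0,"wy":0,"wz":0,"claw":40}]' 60
python3 - <<'E'
from h import *
p=np.load('p.npy'); togo([.6059,-.2155,.074],p[2]+.3)
c=cam('side'); cv2.imwrite('pics/s2.png',cv2.resize(c['frame'][150:270,200:340],None,fx=4,fy=4,interpolation=2))
E
```

```text
clock: 4.2
position: [0.6048, -0.2176, 0.0747]
tool_rot: [3.142, -0.0, 0.188]
force: [1.3, 0.1, 0.5]
grip_width: 0.0344
finger_force: 0.0
pos [ 0.6048 -0.2176  0.0747] rpy [ 3.142 -0.     0.188] move cm (tool, before turn) [ 0.14 -0.19  0.07] wz -0.0
```

View pics/s2.png

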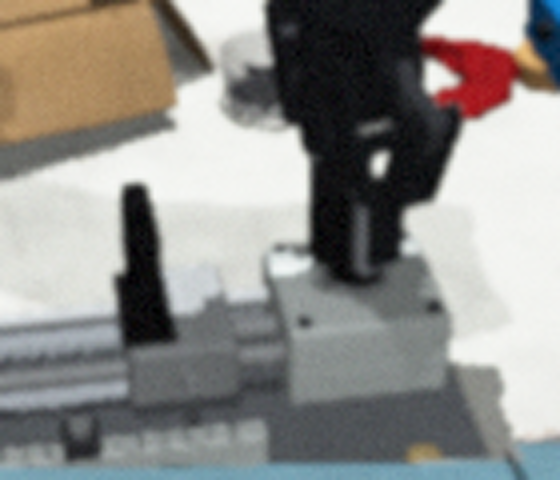

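Crop shows the fingers straddling the knob bar above the housing (about (355,250)). I'm closing.

```bash
python3 -m handwheel '[{"dx":0.14,"dy":-0.2,"dz":0,"wx":0,"wy":0,"wz":0,"claw":15},{"dx":0,"dy":0,"dz":0,"wx":0,"wy":0,"wz":0,"claw":0},{"dx":0,"dy":0,"dz":0,"wx":0,"wy":0,"wz":0,"claw":0},{"dx":0,"dy":0,"dz":0,"wx":0,"wy":0,"wz":0,"claw":0}]' 40
python3 -c "
from h import *
s=monitor.observe();print(s['moment'],s['tool_rot'])"
```

```text
clock: 4.75
position: [0.6061, -0.2157, 0.0753]
tool_rot: [3.141, -0.001, 0.188]
force: [-1.6, -2.4, 7.0]
grip_width: 0.0135
finger_force: 41.6
[-0.29319359  0.21980806  0.05997774] [ 3.14057218e+00 -1.23219309e-03  1.87633215e-01]
```

```bash
python3 -m handwheel '[{"dx":0,"dy":0,"dz":0,"wx":0,"wy":0,"wz":-0.1,"claw":0},{"dx":0,"dy":0,"dz":0,"wx":0,"wy":0,"wz":-0.14,"claw":0},{"dx":0,"dy":0,"dz":0,"wx":0,"wy":0,"wz":-0.14,"claw":0},{"dx":0,"dy":0,"dz":0,"wx":0,"wy":0,"wz":-0.14,"claw":0},{"dx":0,"dy":0,"dz":0,"wx":0,"wy":0,"wz":-0.14,"claw":0},{"dx":0,"dy":0,"dz":0,"wx":0,"wy":0,"wz":-0.14,"claw":0},{"dx":0,"dy":0,"dz":0,"wx":0,"wy":0,"wz":-0.14,"claw":0},{"dx":0,"dy":0,"dz":0,"wx":0,"wy":0,"wz":-0.1,"claw":0}]'
python3 -c "
from h import *
s=monitor.observe();print(s['moment'],s['tool_rot'])"
python3 -m handwheel '[{"dx":0,"dy":0,"dz":0,"wx":0,"wy":0,"wz":-0.05,"claw":0},{"dx":0,"dy":0,"dz":0,"wx":0,"wy":0,"wz":-0.05,"claw":0},{"dx":0,"dy":0,"dz":0,"wx":0,"wy":0,"wz":-0.04,"claw":0},{"dx":0,"dy":0,"dz":0,"wx":0,"wy":0,"wz":0,"claw":0}]'
python3 -c "
from h import *
s=monitor.observe();print(s['moment'],s['tool_rot'])"
```

```text
clock: 5.75
position: [0.6066, -0.2165, 0.0753]
tool_rot: [3.139, 0.001, 1.231]
force: [4.4, -5.5, 1.0]
grip_width: 0.0132
finger_force: 40.8
[-1.10840468 -0.78189353 -0.12504945] [3.13861829e+00 5.81341431e-04 1.23088056e+00]
clock: 6.25
position: [0.6067, -0.2165, 0.0753]
tool_rot: [3.138, 0.001, 1.368]
force: [4.9, -5.9, 1.2]
grip_width: 0.0136
finger_force: 41.1
[-1.1501329  -0.92474287  0.10213101] [3.13841376e+00 1.02031634e-03 1.36769740e+00]
```

```bash
python3 -m handwheel '[{"dx":0,"dy":0,"dz":0,"wx":0,"wy":0,"wz":-0.04,"claw":0},{"dx":0,"dy":0,"dz":0,"wx":0,"wy":0,"wz":-0.03,"claw":0},{"dx":0,"dy":0,"dz":0,"wx":0,"wy":0,"wz":0,"claw":0}]'
python3 -c "
from h import *
s=monitor.observe();print(s['moment'],s['tool_rot'])"
```

```text
clock: 6.62
position: [0.6068, -0.2166, 0.0754]
tool_rot: [3.138, 0.001, 1.436]
force: [5.4, -5.8, 2.4]
grip_width: 0.0129
finger_force: 50.1
[-1.16208907 -0.99538822 -1.01994877] [3.13839433e+00 1.03578869e-03 1.43627406e+00]
```

```bash
python3 -m handwheel '[{"dx":0,"dy":0,"dz":0,"wx":0,"wy":0,"wz":0.04,"claw":0},{"dx":0,"dy":0,"dz":0,"wx":0,"wy":0,"wz":0,"claw":45},{"dx":0,"dy":0,"dz":0,"wx":0,"wy":0,"wz":0,"claw":45},{"dx":0,"dy":0,"dz":-2,"wx":0,"wy":0,"wz":0,"claw":45},{"dx":0,"dy":0,"dz":-3,"wx":0,"wy":0,"wz":0,"claw":45},{"dx":0,"dy":0,"dz":-3,"wx":0,"wy":0,"wz":0,"claw":45},{"dx":0,"dy":-2,"dz":0,"wx":0,"wy":0,"wz":0,"claw":45},{"dx":0,"dy":-3,"dz":0,"wx":0,"wy":0,"wz":-0.03,"claw":45}]'
python3 -m handwheel '[{"dx":0,"dy":-3,"dz":0,"wx":0,"wy":0,"wz":-0.03,"claw":45},{"dx":0,"dy":-1.9,"dz":0,"wx":0,"wy":0,"wz":0,"claw":45},{"dx":0,"dy":0,"dz":0,"wx":0,"wy":0,"wz":0,"claw":45}]'
python3 - <<'E'
from h import *
p=np.load('p.npy'); togo([.5076,-.2045,.074],p[2]+np.pi/2); print(monitor.observe()['force'])
c=cam('side'); print(proj(c,W(p,[[85,0,93],[-14,0,95]])).round(1).tolist())
top=cam('top')
x=cv2.resize(c['frame'][150:270,180:320],None,fx=4,fy=4,interpolation=2)
cv2.imwrite('pics/s3.png',x)
for n in('clamp_knob','handle_grip'):
  for m in optics.masks_of(n,'side')[:1]: print(n,m['p'],m['rect'])
E
```

```text
clock: 7.62
position: [0.5564, -0.2065, 0.1559]
tool_rot: [3.14, 0.0, 1.429]
force: [0.4, -0.1, -0.2]
grip_width: 0.0384
finger_force: 0.0
clock: 8.0
position: [0.5072, -0.2006, 0.1557]
tool_rot: [3.141, 0.001, 1.458]
force: [0.7, -0.2, 0.5]
grip_width: 0.0385
finger_force: 0.0
pos [ 0.5072 -0.2006  0.1557] rpy [3.141e+00 1.000e-03 1.458e+00] move cm (tool, before turn) [-0.37  0.08  8.17] wz -0.001
[ 0.68255812 -0.15118401  0.49676731]
[[287.9, 202.5], [233.6, 207.2]]
clamp_knob 0.54 [280.1, 195.0, 16.1, 29.0]
handle_grip 0.65 [234.3, 195.3, 36.3, 56.1]
```

View pics/s3.png

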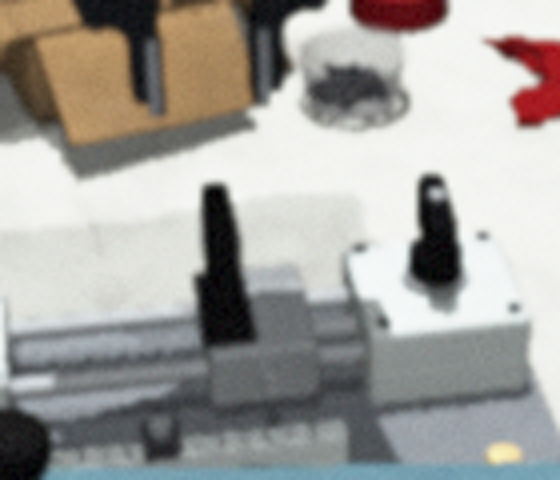

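The knob now stands across the tester (crop (438,215)), slide is home, and the fingers straddle the grip line. I'm descending and gripping.

```bash
python3 -m handwheel '[{"dx":-0.3,"dy":0.05,"dz":2,"wx":0,"wy":0,"wz":0,"claw":45},{"dx":0,"dy":0,"dz":2,"wx":0,"wy":0,"wz":0,"claw":45},{"dx":0,"dy":0,"dz":2,"wx":0,"wy":0,"wz":0,"claw":45},{"dx":0,"dy":0,"dz":2,"wx":0,"wy":0,"wz":0,"claw":45},{"dx":0,"dy":0,"dz":0,"wx":0,"wy":0,"wz":0,"claw":20},{"dx":0,"dy":0,"dz":0,"wx":0,"wy":0,"wz":0,"claw":0},{"dx":0,"dy":0,"dz":0,"wx":0,"wy":0,"wz":0,"claw":0},{"dx":0,"dy":0,"dz":0,"wx":0,"wy":0,"wz":0,"claw":0}]' 60
python3 - <<'E'
from h import *
c=cam('side'); cv2.imwrite('pics/s4raw.png',c['frame'])
p=np.load('p.npy')
print(proj(c,W(p,[[0,-56,42],[-50,-58,42]])).round(1).tolist())
E
```

```text
clock: 9.2
position: [0.5081, -0.2031, 0.0744]
tool_rot: [3.141, -0.0, 1.458]
force: [4.6, 1.9, -17.3]
grip_width: 0.0131
finger_force: 59.8
[[246.7, 249.1], [218.3, 253.0]]
```

```bash
python3 -m handwheel '[{"dx":0,"dy":-0.4,"dz":0,"wx":0,"wy":0,"wz":0,"claw":0},{"dx":0,"dy":-0.8,"dz":0,"wx":0,"wy":0,"wz":0,"claw":0},{"dx":0,"dy":-0.9,"dz":0,"wx":0,"wy":0,"wz":0,"claw":0},{"dx":0,"dy":-0.9,"dz":0,"wx":0,"wy":0,"wz":0,"claw":0},{"dx":0,"dy":-0.9,"dz":0,"wx":0,"wy":0,"wz":0,"claw":0},{"dx":0,"dy":-0.7,"dz":0,"wx":0,"wy":0,"wz":0,"claw":0},{"dx":0,"dy":-0.2,"dz":0,"wx":0,"wy":0,"wz":0,"claw":0},{"dx":0,"dy":0,"dz":0,"wx":0,"wy":0,"wz":0,"claw":0}]'
python3 - <<'E'
from h import *
p=np.load('p.npy'); s=monitor.observe()
d=np.array(s['position'])[:2]-[.5081,-.2031]; cs,sn=np.cos(p[2]),np.sin(p[2]); print('pull mm',(-1000*(d@[cs,sn])).round(1),'side',(1000*(d@[-sn,cs])).round(1))
f=[]
for _ in range(6): c=cam('side'); f.append(c['frame'].astype(float))
m=np.mean(f,0); cv2.imwrite('pics/s5raw.png',m.astype(np.uint8))
top=cam('top'); 
x=cv2.resize(m[205:275,175:275].clip(0,255).astype(np.uint8),None,fx=8,fy=8,interpolation=2)
cv2.imwrite('pics/s5.png',x)
print(((proj(c,W(p,[[-48.4,-56,42],[-50,-58,42],[-50,-74,34]]))-[175,205]+.5)*8).round(1).tolist())
E
```

```text
clock: 10.25
position: [0.4606, -0.1975, 0.0744]
tool_rot: [3.141, -0.001, 1.458]
force: [6.8, 3.6, -22.1]
grip_width: 0.0133
finger_force: 59.1
pull mm 47.8 side 0.3
[[356.7, 381.6], [350.2, 388.1], [359.5, 464.0]]
```

View pics/s5.png

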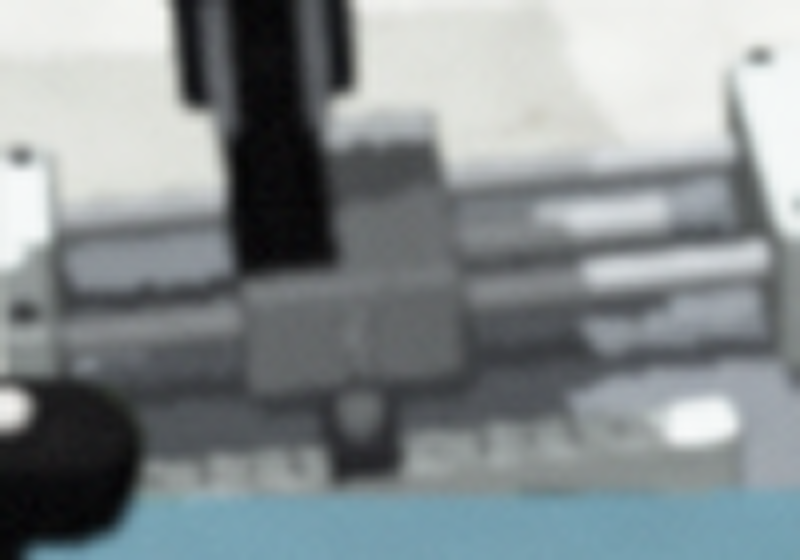

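Side crop (8x): the slide followed. Pointer streak is at (357,340), almost above the flag rider and screw at (363,410). I'll refine the remaining distance from the unobstructed first top picture and from this side view.

```bash
python3 - <<'E'
from h import *
p=np.load('p.npy'); c=cam('top'); d=cam('side')
def rect(img,c,xs,ys,z):
    X,Y=np.meshgrid(xs,ys,indexing='ij'); uv=proj(c,W(p,np.c_[X.ravel(),Y.ravel(),0*X.ravel()+z])).astype(np.float32)
    return cv2.remap(cv2.cvtColor(img,6).astype(np.float32),uv[:,0].reshape(X.shape).copy(),uv[:,1].reshape(X.shape).copy(),cv2.INTER_LINEAR)
xs=np.arange(-75,25,.5)
def peak(g,lo,hi,sign):
    m=(xs>=lo)&(xs<=hi); a=sign*g[m]; a=a-np.median(a); a[a<.4*a.max()]=0; return round((a*xs[m]).sum()/a.sum(),2),a.max().round(1)
t=cv2.imread('pics/top0.png')
for ys in ([-58,-60],[-60,-62],[-62,-64],[-64,-67]): print('top flag',ys,peak(rect(t,c,xs,np.arange(ys[0],ys[1],-.5),42).mean(1),-62,-38,-1))
print('rider z50',peak(rect(t,c,xs,np.arange(-69,-79,-.5),48).mean(1),-65,-35,-1))
for ys in ([-38,-42],[-42,-46],[-46,-50],[-50,-54]): print('top ptr',ys,peak(rect(t,c,xs,np.arange(ys[0],ys[1],-.5),42).mean(1),-10,12,1))
print('side px',((proj(d,W(p,[[-50,-74,z] for z in (34,42,48,54)]+[[-48,y,42] for y in (-36,-46,-56)]))-[175,205]+.5)*8).round(0).tolist())
for nm in('s4raw','s5raw'):
    s=cv2.imread(f'pics/{nm}.png'); g=cv2.cvtColor(s,6).astype(float)
    print(nm); 
    for r in (241,244,247,249,254,257,260,262): 
        u=np.arange(206,262); print(r,g[r-1:r+1,206:260].mean(0).astype(int).tolist())
E
```

```text
top flag [-58, -60] (np.float64(-49.63), np.float32(16.2))
top flag [-60, -62] (np.float64(-49.57), np.float32(20.8))
top flag [-62, -64] (np.float64(-49.52), np.float32(21.2))
top flag [-64, -67] (np.float64(-50.18), np.float32(12.5))
rider z50 (np.float64(-50.21), np.float32(24.5))
top ptr [-38, -42] (np.float64(0.79), np.float32(22.9))
top ptr [-42, -46] (np.float64(0.9), np.float32(21.5))
top ptr [-46, -50] (np.float64(0.94), np.float32(12.1))
top ptr [-50, -54] (np.float64(-2.09), np.float32(3.8))
side px [[359.0, 464.0], [357.0, 435.0], [355.0, 413.0], [354.0, 391.0], [350.0, 325.0], [354.0, 353.0], [359.0, 381.0]]
s4raw
241 [89, 92, 93, 89, 90, 95, 92, 90, 90, 89, 87, 92, 91, 98, 103, 105, 104, 109, 113, 116, 116, 119, 122, 124, 115, 102, 103, 106, 112, 110, 109, 107, 105, 106, 101, 107, 106, 105, 105, 105, 110, 108, 107, 101, 105, 102, 102, 102, 100, 100, 101, 94, 92, 89]
244 [130, 133, 129, 134, 133, 136, 133, 133, 129, 132, 130, 128, 131, 132, 126, 126, 123, 118, 119, 117, 113, 111, 111, 109, 104, 97, 94, 102, 101, 104, 103, 103, 106, 100, 103, 104, 102, 101, 102, 109, 111,
[... 2862 characters left out ...]
 106, 99, 81, 58, 60, 75, 82, 84, 85, 86, 82, 85, 86, 88, 89, 89, 96, 97, 95, 92, 92, 93, 100, 106, 111, 109, 119, 141, 147, 148, 150, 151, 151, 156, 161, 169, 184, 197, 215, 237]
260 [87, 90, 92, 92, 92, 89, 91, 91, 84, 68, 52, 49, 60, 67, 68, 59, 51, 46, 65, 98, 124, 135, 139, 139, 140, 141, 141, 141, 130, 123, 140, 152, 150, 144, 136, 132, 146, 154, 154, 147, 135, 135, 146, 151, 153, 152, 151, 157, 161, 161, 160, 171, 194, 218]
262 [118, 126, 133, 136, 129, 117, 122, 136, 134, 109, 69, 44, 41, 42, 41, 41, 41, 43, 61, 102, 143, 154, 152, 148, 149, 151, 152, 152, 146, 139, 153, 161, 159, 154, 146, 146, 149, 155, 159, 159, 155, 149, 147, 146, 145, 146, 148, 150, 149, 149, 147, 146, 144, 148]
```

```bash
python3 -m handwheel '[{"dx":0,"dy":-0.13,"dz":0,"wx":0,"wy":0,"wz":0,"claw":0},{"dx":0,"dy":-0.13,"dz":0,"wx":0,"wy":0,"wz":0,"claw":0},{"dx":0,"dy":0,"dz":0,"wx":0,"wy":0,"wz":0,"claw":0},{"dx":0,"dy":0,"dz":0,"wx":0,"wy":0,"wz":0,"claw":0}]'
python3 - <<'E'
from h import *
p=np.load('p.npy'); s=monitor.observe()
d=np.array(s['position'])[:2]-[.5081,-.2031]; cs,sn=np.cos(p[2]),np.sin(p[2]); print('pull mm',(-1000*(d@[cs,sn])).round(1))
m=np.mean([cam('side')['frame'].astype(float) for _ in range(6)],0)
c=cam('side'); g=m.mean(2)
for r in (243,245,247,249): print(r,g[r-1:r+1,206:230].mean(0).astype(int).tolist())
print(proj(c,W(p,[[-50,y,42] for y in (-36,-46,-56)])).round(1).tolist())
cv2.imwrite('pics/s6.png',cv2.resize(m[200:275,165:305].clip(0,255).astype(np.uint8),None,fx=5.6,fy=5.6,interpolation=2))
E
```

```text
clock: 11.2
position: [0.4582, -0.1972, 0.0744]
tool_rot: [3.141, -0.001, 1.458]
force: [7.2, 3.1, -21.7]
grip_width: 0.013
finger_force: 59.1
pull mm 50.3
243 [117, 117, 115, 114, 113, 112, 111, 111, 109, 110, 111, 110, 107, 104, 104, 104, 103, 103, 101, 102, 101, 100, 100, 99]
245 [104, 107, 105, 103, 104, 104, 103, 104, 104, 103, 104, 107, 107, 106, 103, 102, 101, 102, 101, 102, 101, 100, 101, 99]
247 [105, 105, 104, 103, 104, 103, 103, 103, 102, 99, 97, 108, 114, 112, 103, 101, 102, 102, 102, 101, 101, 101, 101, 99]
249 [103, 104, 103, 102, 104, 103, 103, 102, 101, 97, 93, 98, 105, 100, 92, 99, 103, 103, 102, 101, 101, 101, 100, 101]
[[217.1, 245.3], [217.6, 248.7], [218.2, 252.3]]
```

View pics/s6.png

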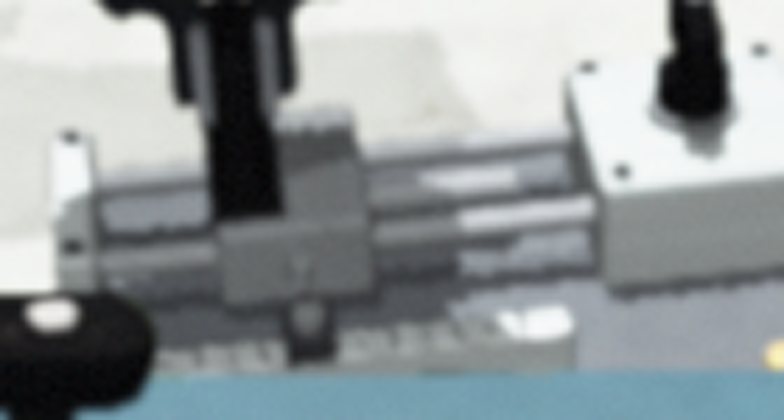

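The pointer is at (300,275) in the crop, directly behind the flag screw at (308,318), and the knob is still across. Both views say about 0.5 mm more.

```bash
python3 -m handwheel '[{"dx":0,"dy":-0.05,"dz":0,"wx":0,"wy":0,"wz":0,"claw":0},{"dx":0,"dy":0,"dz":0,"wx":0,"wy":0,"wz":0,"claw":0},{"dx":0,"dy":0,"dz":0,"wx":0,"wy":0,"wz":0,"claw":0},{"dx":0,"dy":0,"dz":0,"wx":0,"wy":0,"wz":0,"claw":0}]'
python3 -c "
from h import *
print(monitor.observe()['position'],job_done())"
```

```text
clock: 12.05
position: [0.4578, -0.1972, 0.0744]
tool_rot: [3.14, -0.001, 1.458]
force: [8.5, 2.8, -22.5]
grip_width: 0.0131
finger_force: 59.0
the job is handed in; nothing more can be done
[ 0.45777504 -0.19717966  0.07442033] None
```

I turned the clamp knob anticlockwise to its stop and handed the job in at about 12 s, with the gripper holding the slide at the flag after a pull of about 50.7 mm (pointer and flag level to roughly 1 mm by the camera views); the hand-in returned no verdict.

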